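Change the tube block of a dry-block heater

ROBOT

A 6-joint arm with a two-finger parallel gripper is mounted at the origin on the work surface. World frame = base frame: x ahead of the robot, y to its left, z up, the work surface at z = 0. Lengths are in m, angles in rad, forces in N, time in s.
With the tool pointing down it reaches from about 0.4 to 0.825 m from the base axis. Payload 7 kg.
Tool frame: the origin (TCP) lies at the very end of the fingers, on their centre line; the grasp point (between the pads) lies 19 mm behind it (arm.grasp_offset is the distance from the TCP to the grasp point, in m); z points along the fingers, y is the line along which they close (so a half turn about z gives the same grasp; the last joint's range is limited). The gripper opens to 88 mm and grips with 3 to 60 N. Pads are 19 mm wide; open, the fingers measure 130 mm over their backs; the gripper's body (78 mm by 193 mm) begins 47 mm behind the grasp point.
Start: joints at [-0.902, 0.359, 0.012, 0, -1.224, -0.288], TCP at [0.251, -0.627, 0.227] pointing down, gripper open.
Joint ranges: [-3.07, 3.07], [-1.43, 2.12], [-1.02, 1.25], [-3.03, 1.67], [-3.05, -0], [-3.03, 3.03]. Speed limits (rad/s): [2.39, 2.39, 3.01, 3.14, 3.14, 3.14].

INTERFACE

Orientations are given as [roll, pitch, yaw] about the fixed x, y, z axes, in that order (R = Rz(yaw) Ry(pitch) Rx(roll)).
In Python, from station import get_state, cams, arm, nets gives the robot as it stands.
- The arm moves only by the shell command python3 -m creep 'ROWS' [FORCE]. ROWS is a JSON object of lists of equal length, an entry for each row: "translation": the shift along the world's x, y, z in mm, a list of three; "spin": the turn about the world's z in rad; "gripper": the opening, from 0 (shut) to 1 (fully open). In form: {"translation": [[dx, dy, dz], ...], "spin": [spin, ...], "gripper": [gripper, ...]}. A call has 1 to 8 rows; each row shifts and turns the commanded pose from where the row before left it; what a row does not reach is not made up. A row lasts 1/10 s, in which the tool goes at most 50 mm and 8.59 degrees, less where a joint would pass 70% of its speed; a pose out of reach is approached as far as the arm can. A call is refused whole if a number of a shift passes 50 or a number of a turn 0.15, either way. A call with a gripper value outside its range is refused whole. The fingers move at their own pace and stop on an object; FORCE is the grip in N (left out, the last holds). Time passes only in rows, so rows that do not move let the fingers close. It gives the time, the measured TCP pose, the force, the opening and the grip force at its end, in the units of the state.
- get_state(): the state, without advancing time (a new reading comes with each control period).
- cams.grab_frame(name): name is "side" or "top"; returns a dict with "img" (400x640x3 uint8, red, green, blue), "mtx" (3x3 intrinsics, pixels), "D" ([k1, k2, p1, p2, k3] as OpenCV has them; the pictures are not rectified), "R" (3x3) and "t" (3): a world point X has camera coordinates R X + t. Camera axes: x right, y down, z forward; pixel columns grow to the right and rows downward; lengths in m; the calibration is good to about 2 mm. A picture is of the moment at which its call begins. There is no depth.
- arm.job_done(): hands the job in; it is judged then, once.
Trained networks look in the newest picture that a camera, given by its name, has taken for a name from the list of things; names that differ only in an ending like _2 or _b are one class to them, and where a whole thing is asked for, a point or a joint stands for the part that bears it (a point fixed in the world has none). Each returns a list of dicts, best first, with "confidence" (0 to 1); they miss things now and then, are a little off and sometimes report something else, mostly with a low value. They report only what shows in the picture. A call takes as long as a camera call. They do not tell look-alikes from the thing itself.
- nets.search_frame(camera, label): "centre" ([x, y, z] in m, in world coordinates, good to about 4 mm: the middle of the surface that is visible of it).
- nets.pinpoint(camera, label): "centre" ([x, y, z] in m, in world coordinates, good to about 4 mm: a listed point, or the origin of a listed thing).
The state is a dict: "t": time; "q": joint angles; "qd": joint speeds; "joint_efforts": joint torques, N m; "eef_pos": TCP position; "ee_rot": TCP orientation; "force": force on the tool from outside, world axes, zero at the start; "moment": the same for the moment, N m; "width": finger opening in m; "gripper_force": force on a finger pad.
Only numpy, scipy, OpenCV 4.12 (cv2) and the standard library are available. Lean on these libraries where they do the work, as an engineer would, in place of code of your own. Each camera call takes 0.05 s, during which the arm holds its last target. There are 200 camera calls.

TASK

Change the block in the heater: lift out the aluminium block with the small wells and set it down flat, rib up, in the steel tray; then take the block with the two large wells off the slanted stand and lower it over the heater's two locating pins until it rests flush on the recess floor. With it seated and let go, push the heater's toggle switch fully over to on. Leave everything else on the bench where it is.

Things in the scene. Friction and masses are not known exactly. Their poses are not given: they have to be found in the camera images.
- small_well_block: Plain aluminium tube block with many small (8 mm) dark wells; it sits in the heater's recess at the start. 72 (x) by 96 (y) by 18 mm, 0.36 kg; two 12 mm through holes at (24,36) and (-24,-36) mm. Hold it by the black rib on its top: 40 mm long (x), 12 mm thick (y), top 52 mm above the underside. Origin: centre of the underside, z up through the rib. Same after a half turn.
- large_well_block: Plain aluminium tube block with two large (17 mm) dark wells; starts on the slanted stand, tilted 35 degrees. 72 (x) by 96 (y) by 18 mm, 0.36 kg; two 12 mm through holes at (24,36) and (-24,-36) mm. Hold it by the black rib on its top: 40 mm long (x), 12 mm thick (y), top 52 mm above the underside. Origin: centre of the underside, z up through the rib. Same after a half turn.
- small_well_block_grip (a point): Grip point in the small-well block's rib, 42 mm above the middle of its underside.
- large_well_block_grip (a point): Grip point in the large-well block's rib, 42 mm along the block's z from the middle of its underside.
- heater: Fixed white dry-block heater, 190 (x) by 240 (y) mm, deck 70 mm high; origin under its centre. Recess in the deck: 84 (x) by 108 (y), 16 mm deep, centred at y = +30 mm. Two steel pins stand on its floor at (24,36) and (-24,-36) mm from the recess centre: 10 mm thick for 13 mm, tapering to 3 mm at the tip, 24 mm above that floor (8 mm above the deck).
- seat (a point): Centre of the heater's recess floor (54 mm above the table); axes as the heater's. The origin of a seated block lies here, its x parallel (either way round) to the heater's.
- heat_switch (a joint): Black toggle lever of the heater's power switch, on the deck beside the recess (heater frame x = 0, y = -82 mm). 0 = off, leaning to the heater's -x; swings in the heater's x-z plane by 1.0 rad to the heater's +x = on; stays where it is left.
- heat_switch_tip (a point): Centre of the 26 mm black ball on the end of that lever, 45 mm from its pivot, which lies 22 mm above the deck in a grey housing 70 (x) by 50 (y) by 25 mm high.
- stand: Fixed white slanted stand, about 85 by 130 mm; origin at the centre of its foot. Its slope rises 35 degrees towards the stand's +x; its low edge, with a 10 mm high lip, is at -x. The slope's middle is 50 mm above the table.
- tray: Fixed open steel tray, 150 (x) by 190 (y) by 25 mm high, 4 mm walls; origin at the centre of its underside.
- tray_in (a point): Centre of the tray's inner floor.
- beaker: Bystander: glass beaker, 70 mm wide, 90 mm high, origin under its centre.
- tip_box: Bystander: blue pipette-tip box with clear lid, 85 by 120 by 67 mm, origin under its centre.
- tube_rack: Bystander: blue rack with white tubes, 60 by 160 by 47 mm, origin under its centre.
- cylinder: Bystander: clear measuring cylinder on a 75 mm foot, 200 mm high, origin under its centre.
- bottle: Bystander: white bottle with blue cap, 60 mm wide, 130 mm high, origin under its centre.
- marker: Bystander: marker pen lying along its y, 125 mm long, 12 mm thick.
- scoop: Bystander: flat steel spatula lying along its y, about 160 mm long, 5 mm thick.
Things that resemble listed ones, but are neither listed nor needed, are in the scene too. What is shaped like the large_well_block but brown or orange is not meant. What is shaped like the small_well_block but red is not meant.

How it is judged:
On the way, in this order (a step that is already met when the one before it is completed fails the run):
1. the small-well block is lifted clear of the heater's recess (z of small_well_block in the frame of seat above 0.03 m), for 0.1 s.
2. the small-well block lies flat in the tray, rib up, let go (horizontal distance between small_well_block and tray_in below 0.06 m and z of small_well_block in the frame of tray_in below 0.004 m and angle between small_well_block's own z axis and vertical below 0.08 rad and contact force between small_well_block and the fingers below 0.3 N and linear speed of small_well_block below 0.02 m/s), for 0.2 s.
3. the large-well block sits flush over the pins, let go, the switch not yet on (horizontal distance between large_well_block and seat below 0.003 m and z of large_well_block in the frame of seat between -0.003 and 0.0025 m and angle between large_well_block's own z axis and vertical below 0.035 rad and angle between the x axis of large_well_block and the x axis of heater, either way round below 0.06 rad and contact force between large_well_block and the fingers below 0.3 N and linear speed of large_well_block below 0.02 m/s and value of joint heat_switch below 0.5 rad), for 0.2 s.
4. the switch is on (value of joint heat_switch above 0.8 rad), for 0.1 s.
At the end, for the whole second after the job is handed in: Small-well block flat in the tray, rib up (within 4 mm of its floor, tilt < 0.08 rad); large-well block on the pins, flush (within 2.5 mm of the recess floor, centre within 3 mm, tilt < 0.035, yaw within 0.06 rad); switch over 0.8 rad; both blocks released and at rest (all of step 2 and horizontal distance between large_well_block and seat below 0.003 m and z of large_well_block in the frame of seat between -0.003 and 0.0025 m and angle between large_well_block's own z axis and vertical below 0.035 rad and angle between the x axis of large_well_block and the x axis of heater, either way round below 0.06 rad and contact force between large_well_block and the fingers below 0.3 N and linear speed of large_well_block below 0.02 m/s and value of joint heat_switch above 0.8 rad); the robot touches nothing.
It fails at once if a bystander is moved more than 30 mm (distance of any of beaker, tip_box, tube_rack, cylinder, bottle, marker, scoop from where it was at the start of the episode above 0.03 m).
It also fails if it takes over 61 s, if anything falls off the work surface, if the arm or the gripper's body presses on something with over 40 N, if the wrist force passes 120 N, or if a joint passes its speed limit or range.

## Working session

There is one attempt and no reset: what is moved stays moved. The work goes in short steps, Python scripts to look and compute and a shell command to move; the robot and the scene stay as the last step left them, time stands still between calls to the robot, and variables do not carry over. Pictures are saved under pics/ and viewed, at most 10 in all, crops included, and the job is handed in when it is done.

```bash
mkdir -p pics; python3 - <<'E'
from station import get_state,cams,nets
import cv2
for c in("top","side"):
    f=cams.grab_frame(c); cv2.imwrite(f"pics/{c}0.png",f["img"][:,:,::-1])
for c in("top","side"):
  for n in ["small_well_block_grip","large_well_block_grip","seat","heater","heat_switch_tip","stand","tray","small_well_block","large_well_block"]:
    try: print(c,n,[(round(d["confidence"],2),[round(float(v),3) for v in d["centre"]]) for d in nets.pinpoint(c,n)][:4])
    except Exception as e: print(c,n,e)
s=get_state();print(s["t"],s["eef_pos"],s["ee_rot"],s["width"])
E
```

```text
top small_well_block_grip [(0.92, [0.336, -0.13, 0.047]), (0.82, [0.561, 0.042, 0.099]), (0.66, [0.561, 0.037, 0.053])]
top large_well_block_grip [(0.96, [0.492, 0.478, 0.008]), (0.76, [0.312, 0.359, 0.015]), (0.62, [0.446, 0.312, 0.084]), (0.26, [0.729, -0.117, 0.001])]
top seat [(0.62, [0.557, 0.041, 0.053])]
top heater [(0.76, [0.551, 0.01, -0.004])]
top heat_switch_tip [(0.65, [0.663, -0.451, -0.0]), (0.64, [0.524, -0.066, 0.134])]
top stand [(0.96, [0.476, 0.313, 0.004]), (0.71, [0.8, 0.045, -0.0])]
top tray [(0.64, [0.432, -0.33, -0.0]), (0.28, [0.559, 0.041, 0.053])]
top small_well_block [(0.89, [0.562, 0.04, 0.056]), (0.75, [0.334, -0.128, 0.002]), (0.62, [0.685, 0.285, -0.001])]
top large_well_block [(0.82, [0.471, 0.306, 0.049]), (0.7, [0.313, 0.359, 0.05]), (0.59, [0.495, 0.481, 0.056])]
side small_well_block_grip [(0.97, [0.335, -0.135, 0.047]), (0.88, [0.561, 0.042, 0.1])]
side large_well_block_grip [(0.8, [0.452, 0.316, 0.086]), (0.7, [0.313, 0.358, 0.007]), (0.68, [0.496, 0.47, 0.01])]
side seat [(0.69, [0.556, 0.041, 0.055])]
side heater [(0.86, [0.557, 0.011, -0.001]), (0.38, [0.688, -0.272, -0.004])]
side heat_switch_tip [(0.63, [0.52, -0.071, 0.134])]
side stand [(0.73, [0.47, 0.312, -0.004])]
side tray [(0.95, [0.431, -0.323, 0.002])]
side small_well_block [(0.76, [0.334, -0.126, 0.001]), (0.65, [0.553, 0.041, 0.053]), (0.41, [0.687, -0.269, -0.002]), (0.27, [0.433, -0.327, -0.002])]
side large_well_block [(0.67, [0.315, 0.361, 0.049]), (0.66, [0.471, 0.307, 0.05]), (0.63, [0.497, 0.478, 0.049])]
1.0 [ 0.25083573 -0.62663267  0.22657419] [ 3.14157988e+00 -5.29841763e-06 -2.76083096e+00] 0.08723709276842222
```

View pics/top0.png

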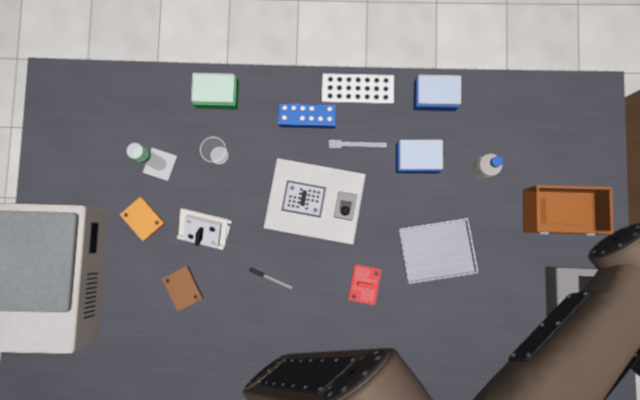

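View pics/side0.png

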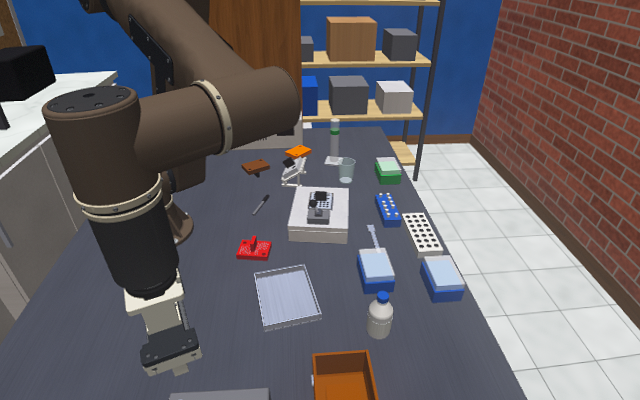

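The top view shows the heater with the grey small-well block at (303,198), the toggle at (346,207) and the tray at (438,250). It also shows the slanted stand with the grey large-well block at (203,228).

Candidates:
- **Small-well:** grey at (303,198) or red at (365,284). The grey one, in the recess, fits.
- **Large-well:** grey on the stand at (203,228), orange at (142,218) or brown at (182,288). The grey one on the stand fits.

Next I'll rectify the view and confirm this in one enlarged crop.

```bash
cat > h.py <<'E'
import numpy as np,cv2
from station import get_state,cams,nets,arm
def ortho(f,z,cx,cy,hw,hh,s=0.0005):
    # image: up=+x, left=+y ; hw half-width in y, hh half-height in x
    xs=cx+hh-np.arange(int(2*hh/s))*s; ys=cy+hw-np.arange(int(2*hw/s))*s
    Y,X=np.meshgrid(ys,xs); P=np.stack([X,Y,np.full_like(X,z)],-1).reshape(-1,1,3)
    p,_=cv2.projectPoints(P,cv2.Rodrigues(f["R"])[0],f["t"],f["mtx"],np.array(f["D"]))
    p=p.reshape(*X.shape,2).astype(np.float32)
    return cv2.remap(f["img"],p[...,0],p[...,1],cv2.INTER_CUBIC)[:,:,::-1].copy()
def rect(im,mask,cx,cy,hw,hh,s=0.0005):
    cs,_=cv2.findContours(mask.astype(np.uint8),cv2.RETR_EXTERNAL,cv2.CHAIN_APPROX_NONE)
    c=max(cs,key=cv2.contourArea); b=cv2.boxPoints(cv2.minAreaRect(c))
    w=np.stack([cx+hh-b[:,1]*s,cy+hw-b[:,0]*s],1)
    e=w[1]-w[0],w[2]-w[1]
    return w.mean(0).round(4),[(round(float(np.linalg.norm(v)),4),round(float(np.arctan2(v[1],v[0])),3)) for v in e]
E
python3 - <<'E'
from h import *
f=cams.grab_frame("top")
print("campos",-f["R"].T@f["t"])
a=(.553,.01,.15,.15); A=ortho(f,.07,*a)
m=(A.min(2)>125); m=cv2.morphologyEx(m.astype(np.uint8),cv2.MORPH_CLOSE,np.ones((9,9)))
print("heater",rect(A,m,*a))
b=(.47,.31,.12,.15); B=ortho(f,.05,*b)
print("stand",rect(B,B.min(2)>125,*b))
c=(.432,-.327,.15,.15); C=ortho(f,.025,*c)
print("tray",rect(C,C.min(2)>100,*c))
im=np.hstack([A,B]); im=cv2.resize(im,(int(im.shape[1]*.74),int(im.shape[0]*.74)))
print(im.shape); cv2.imwrite("pics/o1.png",im)
E
```

```text
campos [ 0.42428816 -0.00817777  1.40002612]
heater (array([0.5547, 0.0116], dtype=float32), [(0.1952, -0.154), (0.2456, -1.725)])
stand (array([0.4729, 0.3132], dtype=float32), [(0.0865, -0.213), (0.1463, -1.783)])
tray (array([ 0.4313, -0.3241], dtype=float32), [(0.2055, -1.383), (0.1594, -2.954)])
(444, 799, 3)
```

View pics/o1.png

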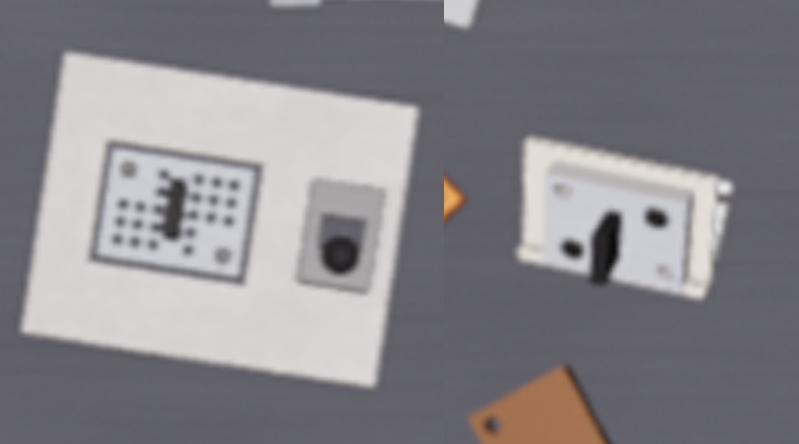

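The crop confirms both blocks are plain grey aluminium. The many-well block sits in the recess at (178,210), and the two-well block is on the stand at (605,230) with its rib leaning towards -x. I'm moving to above the small block.

```bash
python3 -m creep '{"translation":[[19,41,0],[19,41,0],[19,41,0],[19,41,0],[19,41,0],[19,41,0],[19,41,0],[19,41,0]],"spin":[-0.034,-0.034,-0.034,-0.034,-0.034,-0.034,-0.034,-0.034],"gripper":[1,1,1,1,1,1,1,1]}' 40; python3 -m creep '{"translation":[[19,41,0],[19,41,0],[19,41,0],[19,41,0],[19,41,0],[19,41,0],[19,41,0],[19,41,0]],"spin":[-0.034,-0.034,-0.034,-0.034,-0.034,-0.034,-0.034,-0.034],"gripper":[1,1,1,1,1,1,1,1]}' 40
```

```text
t: 1.85
eef_pos: [0.4033, -0.297, 0.2269]
ee_rot: [-3.141, 0.001, -3.034]
force: [0.4, -1.0, -0.2]
width: 0.088
gripper_force: 0.0
t: 2.65
eef_pos: [0.5554, 0.0313, 0.227]
ee_rot: [3.141, 0.001, 2.977]
force: [1.5, -0.8, 0.3]
width: 0.0877
gripper_force: 0.0
```

```bash
python3 -m creep '{"translation":[[4,11,0],[0,0,-35],[0,0,-35],[0,0,-35],[0,0,-25],[0,0,-13],[0,0,0]],"spin":[0.01,0,0,0,0,0,0],"gripper":[1,1,1,1,1,1,1]}'; python3 -m creep '{"translation":[[0,0,0],[0,0,0],[0,0,0],[0,0,0],[0,0,0],[0,0,0]],"spin":[0,0,0,0,0,0],"gripper":[0,0,0,0,0,0]}' 40
```

```text
t: 3.35
eef_pos: [0.5578, 0.0398, 0.0821]
ee_rot: [-3.14, -0.003, 2.988]
force: [-0.3, 0.2, 1.2]
width: 0.0876
gripper_force: 0.0
t: 3.95
eef_pos: [0.559, 0.0404, 0.0838]
ee_rot: [3.141, 0.0, 2.988]
force: [-0.3, -0.5, -1.3]
width: 0.0451
gripper_force: 0.0
```

```bash
python3 -m creep '{"translation":[[0,0,0],[0,0,0],[0,0,0],[0,0,0],[0,0,0],[0,0,0],[0,0,0]],"spin":[0,0,0,0,0,0,0],"gripper":[0,0,0,0,0,0,0]}' 40
```

```text
t: 4.65
eef_pos: [0.5589, 0.0404, 0.0835]
ee_rot: [3.142, 0.0, 2.988]
force: [0.6, -0.1, -0.2]
width: 0.012
gripper_force: 40.0
```

```bash
python3 -m creep '{"translation":[[0,0,5],[0,0,10],[0,0,15],[0,0,20],[0,0,25],[0,0,25],[0,0,20],[0,0,0]],"spin":[0,0,0,0,0,0,0,0],"gripper":[0,0,0,0,0,0,0,0]}' 40;python3 -m creep '{"translation":[[-8,-20,0],[-14,-40,0],[-14,-40,0],[-14,-40,0],[-14,-40,0],[-14,-40,0],[-14,-40,0],[-14,-40,0]],"spin":[0.04,0.04,0.04,0.04,0.04,0.04,0.04,0.04],"gripper":[0,0,0,0,0,0,0,0]}' 40; python3 -m creep '{"translation":[[-14,-40,0],[-8,-24,0],[0,0,-20],[0,0,-35],[0,0,-35],[0,0,-30],[0,0,-20],[0,0,-10]],"spin":[0.02,0,0,0,0,0,0,0],"gripper":[0,0,0,0,0,0,0,0]}' 40
```

```text
t: 5.45
eef_pos: [0.5603, 0.0406, 0.2073]
ee_rot: [3.139, 0.005, 2.989]
force: [0.2, -0.3, -2.5]
width: 0.0119
gripper_force: 40.0
t: 6.25
eef_pos: [0.4513, -0.2609, 0.203]
ee_rot: [3.141, -0.001, -2.973]
force: [0.9, -0.3, -2.8]
width: 0.0118
gripper_force: 40.0
t: 7.05
eef_pos: [0.4289, -0.323, 0.051]
ee_rot: [3.139, -0.004, -2.955]
force: [-0.7, -0.1, -3.9]
width: 0.0116
gripper_force: 40.0
```

```bash
python3 -m creep '{"translation":[[0,0,-8],[0,0,-5],[0,0,-3],[0,0,-2],[0,0,0]],"spin":[0,0,0,0,0],"gripper":[0,0,0,0,0]}' 40; python3 -m creep '{"translation":[[0,0,-2],[0,0,0]],"spin":[0,0],"gripper":[0,0]}' 40
```

```text
t: 7.55
eef_pos: [0.4311, -0.3237, 0.0359]
ee_rot: [-3.141, 0.001, -2.955]
force: [0.3, 0.6, -2.8]
width: 0.0115
gripper_force: 40.0
t: 7.75
eef_pos: [0.4309, -0.3236, 0.0337]
ee_rot: [-3.141, 0.0, -2.955]
force: [0.4, -0.3, -2.6]
width: 0.0119
gripper_force: 40.0
```

```bash
python3 -m creep '{"translation":[[0,0,-2],[0,0,0]],"spin":[0,0],"gripper":[0,0]}' 40
```

```text
t: 7.95
eef_pos: [0.431, -0.3237, 0.0334]
ee_rot: [-3.141, 0.0, -2.954]
force: [-5.2, 5.4, 16.5]
width: 0.012
gripper_force: 40.0
```

```bash
python3 -m creep '{"translation":[[0,0,1],[0,0,0],[0,0,0],[0,0,0],[0,0,0],[0,0,0]],"spin":[0,0,0,0,0,0],"gripper":[0.6,0.6,0.6,0.6,0.6,0.6]}' 40; python3 -m creep '{"translation":[[0,0,15],[0,0,30],[0,0,40],[0,0,40],[0,0,40],[0,0,20]],"spin":[0,0,0,0,0,0],"gripper":[1,1,1,1,1,1]}' 40; python3 - <<'E'
from h import *
f=cams.grab_frame("top")
c=(.432,-.327,.15,.15); C=ortho(f,.025,*c); b=(.45,.31,.15,.15); B=ortho(f,.05,*b,)
for n in("small_well_block","large_well_block_grip","large_well_block","tray_in"):
  for k in("top","side"): print(k,n,[(round(d["confidence"],2),[round(float(v),3) for v in d["centre"]]) for d in nets.pinpoint(k,n)][:4])
cv2.imwrite("pics/o2.png",cv2.resize(np.hstack([C,B]),(800,400)))
E
```

```text
t: 8.55
eef_pos: [0.4308, -0.3237, 0.0324]
ee_rot: [3.141, -0.0, -2.955]
force: [-0.6, -0.1, -0.5]
width: 0.0508
gripper_force: 0.0
t: 9.15
eef_pos: [0.432, -0.3243, 0.2215]
ee_rot: [-3.139, 0.004, -2.954]
force: [0.2, -0.4, -0.2]
width: 0.0869
gripper_force: 0.0
top small_well_block [(0.64, [0.334, -0.128, 0.001]), (0.51, [0.525, -0.07, 0.134]), (0.31, [0.448, 0.313, 0.083])]
side small_well_block [(0.76, [0.334, -0.126, 0.001]), (0.65, [0.553, 0.041, 0.053]), (0.41, [0.687, -0.269, -0.002]), (0.27, [0.433, -0.327, -0.002])]
top large_well_block_grip [(0.85, [0.314, 0.354, 0.012]), (0.82, [0.493, 0.476, 0.011]), (0.79, [0.446, 0.315, 0.084])]
side large_well_block_grip [(0.8, [0.452, 0.316, 0.086]), (0.7, [0.313, 0.358, 0.007]), (0.68, [0.496, 0.47, 0.01])]
top large_well_block [(0.77, [0.471, 0.309, 0.052]), (0.67, [0.495, 0.479, 0.054]), (0.6, [0.312, 0.356, 0.054])]
side large_well_block [(0.67, [0.315, 0.361, 0.049]), (0.66, [0.471, 0.307, 0.05]), (0.63, [0.497, 0.478, 0.049])]
top tray_in []
side tray_in [(0.62, [0.436, -0.326, 0.007])]
```

View pics/o2.png

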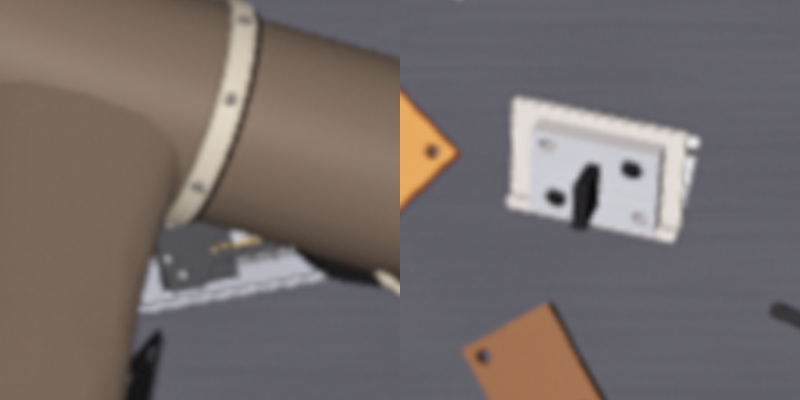

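The tray is mostly hidden by the arm, but the grey block shows inside it around (200,255). The large block on the stand is unchanged, with its rib at (587,195). I'm moving to the stand now.

```bash
python3 -m creep '{"translation":[[0,20,5],[1,40,0],[1,45,0],[1,45,0],[1,45,0],[1,45,0],[1,45,0],[1,45,0]],"spin":[-0.03,-0.03,-0.03,-0.03,-0.03,-0.03,-0.03,-0.03],"gripper":[1,1,1,1,1,1,1,1]}' 40; python3 -m creep '{"translation":[[1,45,0],[1,45,0],[1,45,0],[1,45,0],[1,45,0],[1,45,0],[1,28,0],[0,10,0]],"spin":[-0.03,-0.03,-0.03,-0.03,-0.03,-0.01,0,0],"gripper":[1,1,1,1,1,1,1,1]}' 40
```

```text
t: 10.4
eef_pos: [0.4373, 0.0081, 0.2223]
ee_rot: [-3.141, -0.0, 3.087]
force: [1.2, 0.3, 0.4]
width: 0.0873
gripper_force: 0.0
t: 11.2
eef_pos: [0.4446, 0.3168, 0.2213]
ee_rot: [-3.14, -0.001, 2.93]
force: [-0.0, -0.9, -0.4]
width: 0.0874
gripper_force: 0.0
```

```bash
python3 -m creep '{"translation":[[1,0,-20],[0,0,-40],[0,0,-40],[0,0,-25],[0,0,-10],[0,0,0],[0,0,0]],"spin":[0,0,0,0,0,0,0],"gripper":[1,1,1,1,1,1,1]}'
```

```text
t: 11.9
eef_pos: [0.4465, 0.3147, 0.0886]
ee_rot: [3.141, 0.001, 2.929]
force: [-0.4, 0.2, 1.1]
width: 0.0876
gripper_force: 0.0
```

```bash
python3 -m creep '{"translation":[[0,0,-10],[0,0,-8],[0,0,0]],"spin":[0,0,0],"gripper":[0.6,0.5,0.4]}'; python3 - <<'E'
from h import *
f=cams.grab_frame("side"); cv2.imwrite("pics/s3.png",cv2.resize(f["img"][110:250,230:410,::-1],(720,560),interpolation=cv2.INTER_CUBIC))
E
```

```text
t: 12.2
eef_pos: [0.4454, 0.3139, 0.0687]
ee_rot: [-3.141, -0.001, 2.928]
force: [-0.7, 0.1, 0.2]
width: 0.0691
gripper_force: 0.0
```

View pics/s3.png

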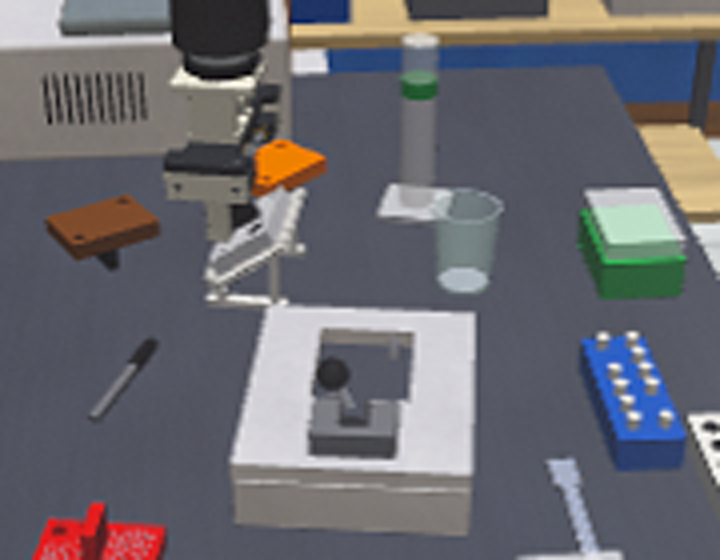

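The side crop shows the fingers around the black rib at about (240,215). The recess is empty and the toggle leans to -x at (332,373). I'm closing the gripper and lifting.

```bash
python3 -m creep '{"translation":[[0,0,0],[0,0,0],[0,0,0],[0,0,0],[0,0,0],[0,0,0],[0,0,0],[0,0,0]],"spin":[0,0,0,0,0,0,0,0],"gripper":[0,0,0,0,0,0,0,0]}' 40; python3 -m creep '{"translation":[[0,0,0],[0,0,0],[0,0,0]],"spin":[0,0,0],"gripper":[0,0,0]}' 40
```

```text
t: 13.05
eef_pos: [0.4459, 0.3144, 0.0696]
ee_rot: [3.141, 0.0, 2.928]
force: [0.4, 1.0, 0.7]
width: 0.0117
gripper_force: 40.0
t: 13.35
eef_pos: [0.4459, 0.3145, 0.0696]
ee_rot: [3.141, 0.0, 2.928]
force: [-0.5, 0.1, -0.1]
width: 0.0116
gripper_force: 40.0
```

```bash
python3 -m creep '{"translation":[[0,0,5],[0,0,15],[0,0,30],[0,0,35],[0,0,35],[0,0,30],[0,0,20],[0,0,0]],"spin":[0,0,0,0,0,0,0,0],"gripper":[0,0,0,0,0,0,0,0]}' 40;python3 -m creep '{"translation":[[4,-20,0],[8,-40,0],[9,-42,0],[9,-42,0],[9,-42,0],[9,-42,0],[9,-42,0],[9,-42,0]],"spin":[0,0,0,0,0,0,0,0],"gripper":[0,0,0,0,0,0,0,0]}' 40; python3 -m creep '{"translation":[[9,-42,0],[9,-42,0],[9,-42,0],[8,-40,0],[3,-26,0],[0,0,0],[0,0,0]],"spin":[0,0,0,0,0,0,0],"gripper":[0,0,0,0,0,0,0]}' 40
python3 - <<'E'
from h import *
f=cams.grab_frame("side"); cv2.imwrite("pics/s4.png",cv2.resize(f["img"][130:330,220:480,::-1],(780,600),interpolation=cv2.INTER_CUBIC))
E
```

```text
t: 14.15
eef_pos: [0.4467, 0.3152, 0.2427]
ee_rot: [3.137, 0.002, 2.929]
force: [0.7, -0.0, -3.0]
width: 0.0118
gripper_force: 40.0
t: 14.95
eef_pos: [0.5106, -0.0, 0.238]
ee_rot: [-3.141, -0.002, 2.928]
force: [1.6, 1.1, -2.4]
width: 0.012
gripper_force: 40.0
t: 15.65
eef_pos: [0.5484, -0.1904, 0.2376]
ee_rot: [-3.141, -0.003, 2.926]
force: [1.1, 0.2, -3.8]
width: 0.0115
gripper_force: 40.0
```

View pics/s4.png

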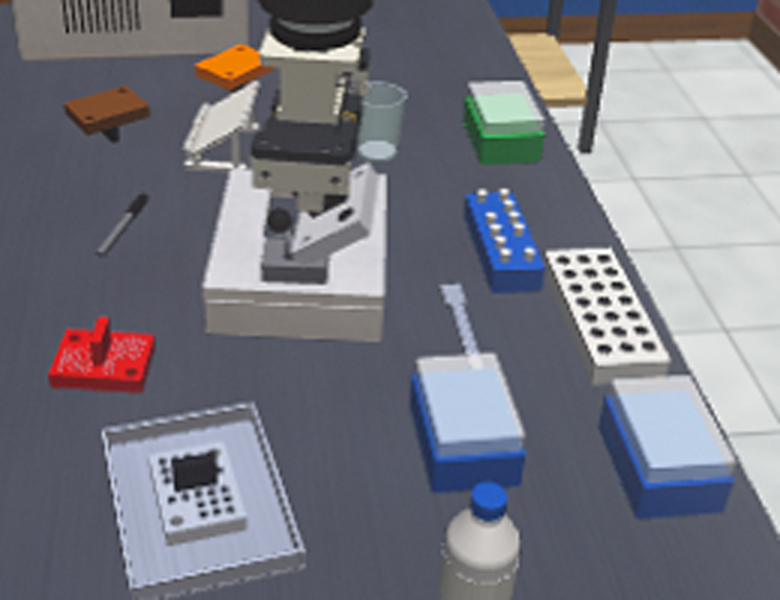

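The small block lies flat, rib up, in the middle of the tray at about (195,490). The held block is tilted 35° with its low edge towards -x. I'll set that edge on the free table spot and tip the block level with a light grip.

```bash
python3 -m creep '{"translation":[[0,0,-20],[0,0,-40],[0,0,-40],[0,0,-40],[0,0,-30],[0,0,-10],[0,0,-4],[0,0,0]],"spin":[0,0,0,0,0,0,0,0],"gripper":[0,0,0,0,0,0,0,0]}' 40; python3 -m creep '{"translation":[[0,0,-4],[0,0,-4],[0,0,0]],"spin":[0,0,0],"gripper":[0,0,0]}' 40
```

```text
t: 16.5
eef_pos: [0.5505, -0.1893, 0.0563]
ee_rot: [-3.142, 0.001, 2.929]
force: [-0.8, 0.2, -1.6]
width: 0.0118
gripper_force: 40.0
t: 16.8
eef_pos: [0.5499, -0.1896, 0.0478]
ee_rot: [3.141, 0.001, 2.928]
force: [0.5, -1.0, -2.8]
width: 0.012
gripper_force: 40.0
```

```bash
python3 -m creep '{"translation":[[0,0,-3],[0,0,0]],"spin":[0,0],"gripper":[0,0]}' 40
```

```text
t: 17.0
eef_pos: [0.5497, -0.1897, 0.0444]
ee_rot: [3.142, -0.0, 2.928]
force: [-0.6, 0.1, -2.6]
width: 0.0114
gripper_force: 40.0
```

```bash
python3 -m creep '{"translation":[[0,0,-2],[0,0,0]],"spin":[0,0],"gripper":[0,0]}' 40; python3 -m creep '{"translation":[[0,0,-2],[0,0,0]],"spin":[0,0],"gripper":[0,0]}' 40
```

```text
t: 17.2
eef_pos: [0.5497, -0.1896, 0.0423]
ee_rot: [-3.142, -0.0, 2.928]
force: [-0.2, -0.2, -3.0]
width: 0.0119
gripper_force: 40.0
t: 17.4
eef_pos: [0.5497, -0.1896, 0.0403]
ee_rot: [-3.142, -0.0, 2.928]
force: [-0.4, 0.4, -3.0]
width: 0.012
gripper_force: 40.0
```

```bash
python3 -m creep '{"translation":[[0,0,-2],[0,0,0]],"spin":[0,0],"gripper":[0,0]}' 15; python3 -m creep '{"translation":[[0,0,-2],[0,0,0]],"spin":[0,0],"gripper":[0,0]}' 8
```

```text
t: 17.6
eef_pos: [0.551, -0.1899, 0.0397]
ee_rot: [-3.141, 0.002, 2.929]
force: [0.7, -0.2, 4.6]
width: 0.012
gripper_force: 15.0
t: 17.8
eef_pos: [0.5526, -0.1902, 0.0386]
ee_rot: [-3.141, 0.005, 2.93]
force: [2.0, -1.9, 6.2]
width: 0.0119
gripper_force: 8.0
```

```bash
python3 -m creep '{"translation":[[4,-1,1],[5,-1,0],[5,-1,0],[5,-1,-1],[5,-1,-2],[5,-1,-3],[0,0,0]],"spin":[0,0,0,0,0,0,0],"gripper":[0,0,0,0,0,0,0]}' 6
```

```text
t: 18.5
eef_pos: [0.5796, -0.1958, 0.0309]
ee_rot: [-3.141, -0.0, 2.928]
force: [0.1, -0.1, -1.9]
width: 0.0117
gripper_force: 6.0
```

```bash
python3 -m creep '{"translation":[[0,0,-1],[0,0,0],[0,0,0],[0,0,0],[0,0,0]],"spin":[0,0,0,0,0],"gripper":[0.1,0.2,0.3,0.4,0.5]}' 6; python3 - <<'E'
from h import *
f=cams.grab_frame("side"); cv2.imwrite("pics/s5.png",cv2.resize(f["img"][180:320,240:420,::-1],(720,560),interpolation=cv2.INTER_CUBIC))
E
```

```text
t: 19.0
eef_pos: [0.5789, -0.1956, 0.0308]
ee_rot: [3.142, 0.0, 2.928]
force: [0.5, 0.3, -0.1]
width: 0.0363
gripper_force: 0.0
```

View pics/s5.png

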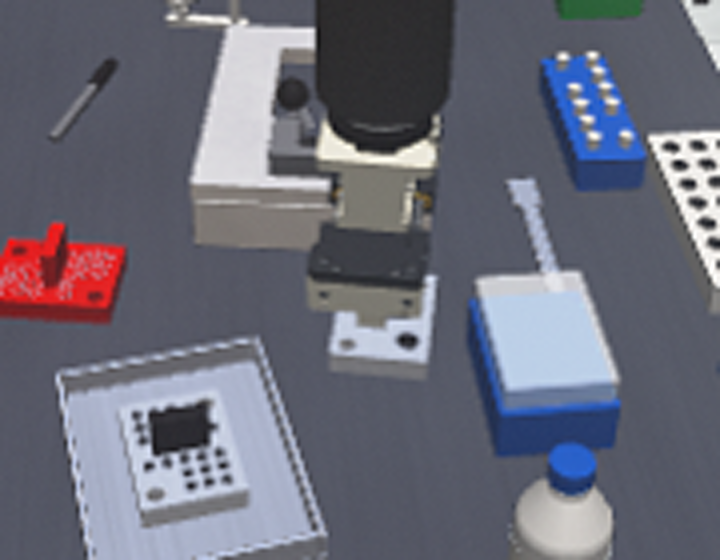

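The side crop shows the large-well block flat on the table at (383,340), wells up. I'm backing the arm out of view to measure the block and the bare pins from the top.

```bash
python3 -m creep '{"translation":[[0,0,5],[0,0,20],[0,0,40],[0,0,45],[0,0,45],[-12,-15,45],[-25,-32,0],[-28,-36,0]],"spin":[0,0,0,0,0,0,0,0],"gripper":[0.8,1,1,1,1,1,1,1]}' 40; python3 -m creep '{"translation":[[-28,-36,0],[-28,-36,0],[-28,-36,0],[-28,-36,0],[-28,-36,0],[-25,-32,0],[-20,-25,0],[0,0,0]],"spin":[0,0,0,0,0,0,0,0],"gripper":[1,1,1,1,1,1,1,1]}' 40
python3 - <<'E'
from h import *
f=cams.grab_frame("top")
b=(.56,-.195,.1,.1); B=ortho(f,.018,*b); m=(B.min(2)>125)
print("block",rect(B,m,*b))
a=(.5593,.0412,.1,.1); A=ortho(f,.07,*a)
g=A.max(2)
print("recess dark",rect(A,cv2.morphologyEx((g<150).astype(np.uint8),cv2.MORPH_CLOSE,np.ones((15,15))),*a))
cv2.imwrite("pics/o6.png",np.hstack([A,B]))
for n in("large_well_block","large_well_block_grip","seat"):
  print(n,[(round(d["confidence"],2),[round(float(v),4) for v in d["centre"]]) for d in nets.pinpoint("top",n)][:4])
E
```

```text
t: 19.85
eef_pos: [0.5143, -0.2789, 0.233]
ee_rot: [3.141, 0.004, 2.931]
force: [1.1, -0.1, -0.7]
width: 0.0875
gripper_force: 0.0
t: 20.65
eef_pos: [0.3262, -0.5179, 0.2306]
ee_rot: [-3.141, -0.001, 2.925]
force: [0.1, 0.6, -0.8]
width: 0.088
gripper_force: 0.0
block (array([ 0.5852, -0.1968], dtype=float32), [(0.0768, -0.212), (0.1014, -1.783)])
recess dark (array([0.5594, 0.0413], dtype=float32), [(0.0818, -0.154), (0.1056, -1.725)])
large_well_block [(0.97, [0.4967, 0.4803, 0.0499]), (0.96, [0.3119, 0.3614, 0.0529]), (0.84, [0.5855, -0.1983, -0.0005]), (0.45, [0.6835, 0.285, -0.0036])]
large_well_block_grip [(0.89, [0.5847, -0.1949, 0.0399]), (0.84, [0.3144, 0.3537, 0.0101]), (0.73, [0.4932, 0.4756, 0.0106]), (0.56, [0.6544, 0.448, -0.0007])]
seat [(0.85, [0.5586, 0.0409, 0.0563])]
```

View pics/o6.png

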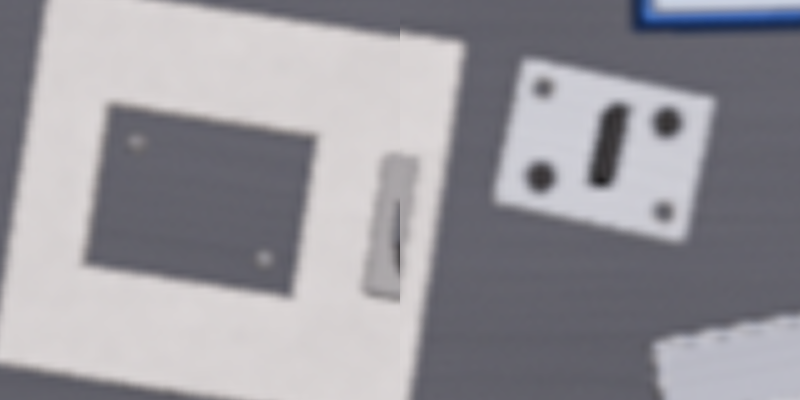

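The ortho view shows the bare pins at (137,141) and (264,258), and the block flat with holes at (543,88) and (664,211). That gives the block at (.5852,-.1968) with yaw -.212, and the seat at (.5594,.0413) with yaw -.154. I'm going back to regrip.

```bash
python3 -m creep '{"translation":[[14,18,0],[28,35,0],[28,35,0],[28,35,0],[28,35,0],[28,35,0],[28,35,0],[28,35,0]],"spin":[0,0,0,0,0,0,0,0],"gripper":[1,1,1,1,1,1,1,1]}' 40; python3 -m creep '{"translation":[[28,35,0],[21,23,0],[0,0,-20],[0,0,-40],[0,0,-40],[0,0,-30],[0,0,-10],[0,0,0]],"spin":[0,0,0,0,0,0,0,0],"gripper":[1,1,1,1,1,1,1,1]}' 40
```

```text
t: 21.65
eef_pos: [0.5402, -0.2497, 0.2311]
ee_rot: [3.141, 0.001, 2.93]
force: [0.8, -0.4, -0.0]
width: 0.0877
gripper_force: 0.0
t: 22.45
eef_pos: [0.5874, -0.1938, 0.0896]
ee_rot: [-3.141, -0.002, 2.93]
force: [-0.3, 0.6, 0.3]
width: 0.0877
gripper_force: 0.0
```

```bash
python3 -m creep '{"translation":[[-2,-3,-20],[0,0,-20],[0,0,-15],[0,0,-4],[0,0,0],[0,0,0]],"spin":[0,0,0,0,0,0],"gripper":[0.8,0.7,0.6,0.5,0.4,0.35]}' 40
```

```text
t: 23.05
eef_pos: [0.5871, -0.1976, 0.0333]
ee_rot: [3.141, 0.002, 2.929]
force: [-0.3, 0.3, 0.9]
width: 0.0451
gripper_force: 0.0
```

```bash
python3 -m creep '{"translation":[[-1,0,-3],[0,0,0],[0,0,0],[0,0,0],[0,0,0],[0,0,0],[0,0,0],[0,0,0]],"spin":[0,0,0,0,0,0,0,0],"gripper":[0,0,0,0,0,0,0,0]}' 30
```

```text
t: 23.85
eef_pos: [0.585, -0.1976, 0.0288]
ee_rot: [3.142, 0.0, 2.928]
force: [-0.0, 1.5, 3.3]
width: 0.0119
gripper_force: 30.0
```

```bash
python3 -m creep '{"translation":[[0,0,10],[0,0,20],[0,0,35],[0,0,40],[0,0,40],[0,0,30],[0,0,15],[0,0,0]],"spin":[0.02,0.02,0.02,0,0,0,0,0],"gripper":[0,0,0,0,0,0,0,0]}' 40; python3 -m creep '{"translation":[[-2,20,0],[-4,40,0],[-5,45,0],[-5,45,0],[-5,45,0],[-4,30,0],[-1,14,0],[0,0,0]],"spin":[0,0,0,0,0,0,0,0],"gripper":[0,0,0,0,0,0,0,0]}' 40;  python3 -m creep '{"translation":[[0,0,0],[0,0,0]],"spin":[0,0],"gripper":[0,0]}' 40
```

```text
t: 24.65
eef_pos: [0.5857, -0.1979, 0.2215]
ee_rot: [3.141, 0.004, 2.989]
force: [0.9, -0.7, -2.2]
width: 0.0117
gripper_force: 40.0
t: 25.45
eef_pos: [0.5581, 0.0428, 0.2174]
ee_rot: [-3.141, -0.002, 2.991]
force: [0.1, -0.2, -2.4]
width: 0.0114
gripper_force: 40.0
t: 25.65
eef_pos: [0.5586, 0.0403, 0.218]
ee_rot: [-3.141, -0.001, 2.988]
force: [-0.0, 0.1, -2.9]
width: 0.0119
gripper_force: 40.0
```

```bash
python3 -m creep '{"translation":[[0.5,1,-20],[0,0,-35],[0,0,-30],[0,0,-13],[0,0,0],[0,0,0],[0,0,0]],"spin":[0,0,0,0,0,0,0],"gripper":[0,0,0,0,0,0,0]}' 40;  python3 -m creep '{"translation":[[0,0,-5],[0,0,-5],[0,0,-5],[0,0,0],[0,0,0]],"spin":[0,0,0,0,0],"gripper":[0,0,0,0,0]}' 40
```

```text
t: 26.35
eef_pos: [0.5605, 0.0425, 0.1222]
ee_rot: [3.141, 0.002, 2.988]
force: [1.0, -0.3, -2.3]
width: 0.0118
gripper_force: 40.0
t: 26.85
eef_pos: [0.5592, 0.0423, 0.1054]
ee_rot: [-3.141, -0.0, 2.989]
force: [-0.6, -0.2, -2.0]
width: 0.0114
gripper_force: 40.0
```

```bash
python3 -m creep '{"translation":[[0,-1,-3],[0,0,-4],[0,0,0]],"spin":[0,0,0],"gripper":[0,0,0]}' 30;  python3 -m creep '{"translation":[[0,0,-3],[0,0,-2],[0,0,0]],"spin":[0,0,0],"gripper":[0,0,0]}' 20
```

```text
t: 27.15
eef_pos: [0.5589, 0.0412, 0.0979]
ee_rot: [-3.141, -0.001, 2.988]
force: [-0.4, 0.9, -1.9]
width: 0.012
gripper_force: 30.0
t: 27.45
eef_pos: [0.5591, 0.0413, 0.0932]
ee_rot: [-3.141, -0.001, 2.988]
force: [-0.5, -0.4, -3.0]
width: 0.0118
gripper_force: 20.0
```

No contact so far, so I'll keep lowering.

```bash
python3 -m creep '{"translation":[[0,0,-3],[0,0,-2],[0,0,0]],"spin":[0,0,0],"gripper":[0,0,0]}' 20;  python3 -m creep '{"translation":[[0,0,-2],[0,0,-2],[0,0,0]],"spin":[0,0,0],"gripper":[0,0,0]}' 20; python3 -m creep '{"translation":[[0,0,-2],[0,0,0]],"spin":[0,0],"gripper":[0,0]}' 15
```

```text
t: 27.75
eef_pos: [0.5591, 0.0413, 0.0882]
ee_rot: [-3.141, -0.001, 2.988]
force: [-0.1, 1.2, -3.2]
width: 0.0118
gripper_force: 20.0
t: 28.05
eef_pos: [0.5591, 0.0413, 0.0842]
ee_rot: [-3.141, -0.0, 2.988]
force: [0.5, -0.3, -2.6]
width: 0.0118
gripper_force: 20.0
t: 28.25
eef_pos: [0.5595, 0.0414, 0.0827]
ee_rot: [3.142, 0.0, 2.989]
force: [0.4, 0.2, -1.0]
width: 0.0119
gripper_force: 15.0
```

```bash
python3 -m creep '{"translation":[[0,0,-1],[0,0,0],[0,0,0],[0,0,0],[0,0,0],[0,0,0],[0,0,0]],"spin":[0,0,0,0,0,0,0],"gripper":[0,0.3,0.5,0.6,0.6,0.6,0.6]}' 10;  python3 -m creep '{"translation":[[0,0,10],[0,0,25],[0,0,40],[0,0,40],[0,0,25],[0,0,0],[0,0,0]],"spin":[0,0,0,0,0,0,0],"gripper":[0.6,0.6,0.6,0.6,0,0,0]}' 10
python3 - <<'E'
from h import *
f=cams.grab_frame("side"); cv2.imwrite("pics/s7.png",cv2.resize(f["img"][180:250,280:360,::-1],(640,560),interpolation=cv2.INTER_CUBIC))
for k in ("side","top"):
  if k=="top": cams.grab_frame(k)
  for n in ("large_well_block","heat_switch_tip"): print(k,n,[(round(d["confidence"],2),[round(float(v),4) for v in d["centre"]]) for d in nets.pinpoint(k,n)][:4])
E
```

```text
t: 28.95
eef_pos: [0.5594, 0.0414, 0.0815]
ee_rot: [-3.142, -0.0, 2.988]
force: [-0.0, -0.1, 0.4]
width: 0.051
gripper_force: 0.0
t: 29.65
eef_pos: [0.5594, 0.0415, 0.2226]
ee_rot: [3.14, 0.001, 2.988]
force: [0.2, 0.2, -0.3]
width: 0.034
gripper_force: 0.0
side large_well_block [(0.81, [0.3116, 0.3608, 0.0498]), (0.69, [0.5009, 0.4776, 0.0482]), (0.53, [0.558, 0.0406, 0.0516])]
side heat_switch_tip [(0.43, [0.5233, -0.0718, 0.1357]), (0.38, [0.5654, 0.0441, 0.0958])]
top large_well_block [(0.79, [0.5603, 0.0407, 0.0522]), (0.65, [0.4279, -0.3298, 0.0053]), (0.54, [0.4941, 0.4795, 0.0544])]
top heat_switch_tip [(0.56, [0.5261, -0.0693, 0.133])]
```

View pics/s7.png

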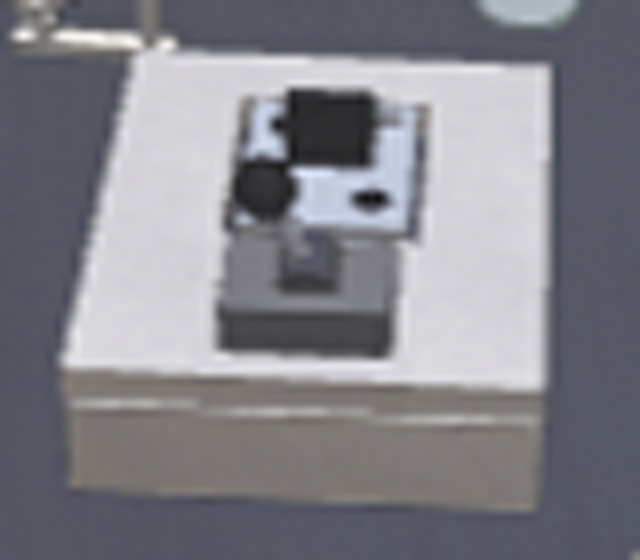

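The side crop shows the block seated level with the deck at (335,165). The toggle ball at (265,187) still leans to -x. I'm moving to the ball's -x side with the fingers shut.

```bash
python3 -m creep '{"translation":[[-26,-34,0],[-26,-34,0],[-24,-33,0],[0,0,-20],[0,0,-40],[0,0,-30],[0,0,-10],[0,0,0]],"spin":[0,0,0,0,0,0,0,0],"gripper":[0,0,0,0,0,0,0,0]}' 10; python3 -m creep '{"translation":[[0,0,0],[0,0,0]],"spin":[0,0],"gripper":[0,0]}' 10
```

```text
t: 30.75
eef_pos: [0.4825, -0.0599, 0.1204]
ee_rot: [-3.14, -0.003, 2.988]
force: [0.2, 0.2, -0.2]
width: 0.0002
gripper_force: 0.0
t: 30.95
eef_pos: [0.4845, -0.0594, 0.123]
ee_rot: [3.141, 0.002, 2.989]
force: [-0.9, -0.2, -0.2]
width: 0.0005
gripper_force: 0.0
```

```bash
python3 -m creep '{"translation":[[8,-1.2,0],[8,-1.2,0],[8,-1.2,0],[8,-1.2,0],[8,-1.2,0],[8,-1.2,0],[0,0,0]],"spin":[0,0,0,0,0,0,0],"gripper":[0,0,0,0,0,0,0]}' 10; python3 -m creep '{"translation":[[4,-0.6,0],[4,-0.6,0],[0,0,0]],"spin":[0,0,0],"gripper":[0,0,0]}' 10
```

```text
t: 31.65
eef_pos: [0.5327, -0.0669, 0.1213]
ee_rot: [-3.142, 0.001, 2.988]
force: [-0.0, 0.4, -0.8]
width: 0.0006
gripper_force: 0.0
t: 31.95
eef_pos: [0.5395, -0.068, 0.1213]
ee_rot: [-3.141, -0.0, 2.988]
force: [-0.0, -1.1, -0.4]
width: 0.0007
gripper_force: 0.3
```

```bash
python3 -m creep '{"translation":[[3,-0.5,0],[0,0,0]],"spin":[0,0],"gripper":[0,0]}' 10; python3 -m creep '{"translation":[[3,-0.5,0],[0,0,0]],"spin":[0,0],"gripper":[0,0]}' 10
```

```text
t: 32.15
eef_pos: [0.5413, -0.0685, 0.1211]
ee_rot: [-3.141, -0.002, 2.988]
force: [-4.3, 1.0, 1.2]
width: 0.0003
gripper_force: 2.2
t: 32.35
eef_pos: [0.5418, -0.069, 0.1208]
ee_rot: [-3.141, -0.007, 2.988]
force: [-13.7, 3.7, 4.9]
width: 0.0003
gripper_force: 6.8
```

It's against the end stop, so I'll back off, move clear and check.

```bash
python3 -m creep '{"translation":[[-10,1.5,0],[-15,2,0],[-15,2,0],[0,0,30],[0,0,45],[0,-20,45],[-10,-40,0],[-10,-40,0]],"spin":[0,0,0,0,0,0,0,0],"gripper":[0,0,0,0,0,0,0,0]}' 10; python3 -m creep '{"translation":[[-10,-45,0],[-10,-45,0],[-10,-45,0],[-10,-45,0],[-10,-45,0],[-5,-30,0],[0,0,0],[0,0,0]],"spin":[0,0,0,0,0,0,0,0],"gripper":[0,0,0,0,0,0,0,0]}' 10; python3 - <<'E'
from h import *
f=cams.grab_frame("side"); t=cams.grab_frame("top")
a=(.5593,.0412,.1,.1); A=ortho(t,.072,*a); a2=(.5593,-.02,.1,.1)
cv2.imwrite("pics/e.png",np.hstack([cv2.resize(f["img"][170:320,240:390,::-1],(400,400),interpolation=cv2.INTER_CUBIC),ortho(t,.072,.5593,.0,.1,.1)]))
for k in("side","top"):
  for n in("large_well_block","heat_switch_tip","small_well_block"): print(k,n,[(round(d["confidence"],2),[round(float(v),4) for v in d["centre"]]) for d in nets.pinpoint(k,n)][:4])
E
```

```text
t: 33.15
eef_pos: [0.4867, -0.1642, 0.2441]
ee_rot: [3.141, 0.006, 2.991]
force: [0.9, -0.0, 0.3]
width: 0.0005
gripper_force: 0.0
t: 33.95
eef_pos: [0.4302, -0.4193, 0.2415]
ee_rot: [-3.141, 0.001, 2.987]
force: [0.8, -0.4, 0.5]
width: 0.0004
gripper_force: 0.0
side large_well_block [(0.62, [0.4988, 0.478, 0.0487]), (0.61, [0.5582, 0.0396, 0.0521]), (0.36, [0.3118, 0.3577, 0.0519])]
side heat_switch_tip [(0.39, [0.5621, -0.0788, 0.1304])]
side small_well_block [(0.94, [0.4278, -0.3233, 0.0034]), (0.69, [0.3357, -0.1295, 0.0015])]
top large_well_block [(0.83, [0.5592, 0.0379, 0.0562]), (0.67, [0.314, 0.3602, 0.0516]), (0.57, [0.4963, 0.4782, 0.0521])]
top heat_switch_tip [(0.54, [0.5623, -0.0714, 0.1308])]
top small_well_block [(0.96, [0.3366, -0.1316, -0.0025])]
```

View pics/e.png

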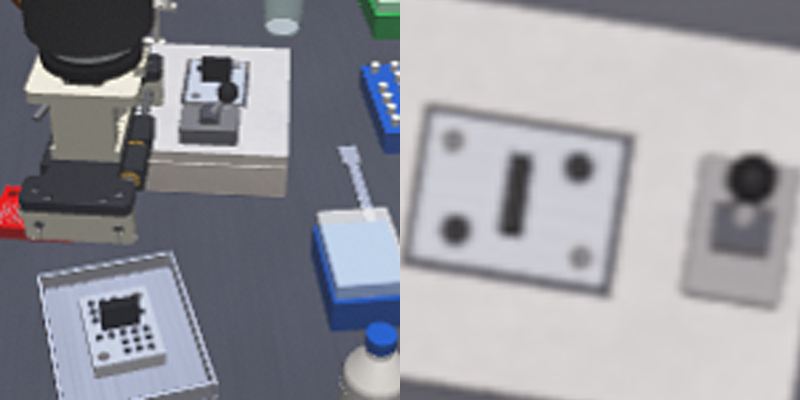

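The left half shows the small block flat in the tray at (125,330). The right half shows the large-well block centred in the recess with pins in both holes at (453,140) and (580,257). The toggle ball is over to +x at (750,178), and the arm is clear. I'm handing the job in.

```bash
python3 -c "
from station import arm;print(arm.job_done())"
```

```text
the job is handed in; nothing more can be done
None
```

The job is handed in at about 34 s: the small-well block is flat in the tray, the large-well block is seated on the pins, the switch is on and the arm is clear; no verdict came back.

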